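Hang the amber frame at the light window and hold the shutter open

ROBOT

A 6-joint arm with a two-finger parallel gripper is mounted at the origin on a cart in front of the work surface, level with it; the furniture and walls round the work are solid. World frame = base frame: x ahead of the robot, y to its left, z up, the work surface at z = 0. Lengths are in m, angles in rad, forces in N, time in s.
With the tool pointing down it reaches from about 0.375 to 0.9 m from the base axis. Payload 3.1 kg.
Tool frame: the origin (TCP) lies midway between the tips of the shut fingers; the grasp point (between the pads) lies robot.grip_depth behind it (robot.grip_depth is the distance from the TCP to the grasp point, in m); z points along the fingers, y is the line along which they close (so a half turn about z gives the same grasp; the last joint's range is limited). The gripper opens to 87 mm and grips with 3 to 60 N. Pads are 19 mm wide; open, the fingers measure 117 mm over their backs; the gripper's body (75 mm by 190 mm) begins 51 mm behind the grasp point.
Start: joints at [-1.353, 0.527, 1.433, -0, 1.181, -0.178], TCP at [0.241, -0.577, 0.223] pointing down, gripper open.
Joint ranges: [-3.08, 3.08], [-0.75, 2.2], [0.22, 2.44], [-1.43, 4.57], [0, 2.65], [-2.85, 2.85]. Speed limits (rad/s): [2.79, 2.79, 3.14, 3.14, 3.14, 3.14].

INTERFACE

Orientations are given as a unit quaternion [x, y, z, w].
In Python, from rig import robot gives the robot as it stands.
- The arm moves only by the tool nudge_tcp, called after ">>>" as a command line: name --pt "numbers of a row" for each row, then --argument value for the rest. Schema: {"type":"object","properties":{"ticks":{"type":"array","items":{"type":"array","items":{"type":"number"},"minItems":4,"maxItems":4},"minItems":1,"maxItems":20},"finger_gap":{"type":"number"},"grip_n":{"type":"number"},"only":{"type":"string"},"quiet":{"type":"boolean"},"lines":{"type":"string"}},"required":["ticks"],"additionalProperties":false}. ticks is a list of rows, 1 to 20 of them, each of 4 numbers: dx, dy, dz in m, then a turn about the tool's z in rad; each row shifts and turns the commanded pose from where the row before left it, along the tool's axes as they then stand; what a row does not reach is not made up. A row lasts 1/12 s, in which the tool goes at most 0.0417 m and 0.125 rad, less where a joint would pass 70% of its speed; a pose out of reach is approached as far as the arm can. finger_gap is the finger opening in m, set as the call begins (left out keeps the last). The fingers move at their own pace and stop on an object; grip_n is the grip in N (left out, the last holds). Time passes only in rows, so rows that do not move let the fingers close. The tool returns the time, the measured TCP pose, the force, the opening and the grip force at its end. only (a regular expression) keeps the lines of the reply that match it, lines (a string "A,B") keeps lines A to B, and quiet returns only ok. Input that does not fit is refused with a message, and nothing moves.
- robot.get_obs(): the state, without advancing time (a new reading comes with each control period).
- robot.camera(name): name is "side" or "top"; returns a dict with "img" (480x640x3 uint8, red, green, blue), "fx", "fy", "cx", "cy" (pixels), "xyz" and "attitude" of the camera in the world. Camera axes: x right, y down, z forward; pixel columns grow to the right and rows downward; lengths in m; the calibration is good to about 2 mm. A picture is of the moment at which its call begins. There is no depth.
- robot.hand_in(): hands the job in; it is judged then, once.
The state is a dict: "time": time; "q": joint angles; "joint_velocities": joint speeds; "joint_torque": joint torques, N m; "position": TCP position; "tool_rot": TCP orientation; "ft_force": force on the tool from outside, world axes, zero at the start; "moment": the same for the moment, N m; "grip_width": finger opening in m; "grip_force": force on a finger pad.
Only numpy, scipy, OpenCV 4.12 (cv2) and the standard library are available. Lean on these libraries where they do the work, as an engineer would, in place of code of your own. Each camera call takes 0.05 s, during which the arm holds its last target. There are 200 camera calls.

TASK

Hook the specimen frame with the amber pane over the rail of the light box at the open right-hand end, slide it left along the rail until it is centred on the red band, so that it hangs in front of the window, and let go of it. Only then pull the orange tab of the spring shutter to the right until its white line stands at the red mark, and keep holding it there: the program finishes while the robot holds the shutter open. Leave the green frame, the dropper bottle and the specimen jar where they stand.

Things in the scene. Friction and masses are not known exactly. Their poses are not given: they have to be found in the camera images.
- light_box: Fixed light box stand, 105 x 215 mm. Axes: x to its rear (front faces the robot at yaw 0), y to the left, z up; origin on the table under the rail. Base plate 10 mm thick, x = -28 to +78 mm. White box x = 42 to 74, y = -105 to +90 mm, top at z = 112 mm; the black shutter plate runs before it at x = 36 to 40 mm, up to z = 118 mm.
- keeper_end (a point): Right-hand end of the aluminium keeper bar, light box frame (23, -20, 107) mm. The bar lies behind the rail, x = 16 to 30, z = 104 to 110 mm, from y = -20 to +90 mm. A frame's rear tongue cannot pass down through it: hook a frame on only to its right (at load_point); slid left, the tongue runs under the bar with 9 mm to spare.
- rail_mark (a point): Point on the rail axis at the middle of the red band (8 mm wide), light box frame (0, +40, 112) mm; axes as the light box. The steel rail, 8 mm diameter, runs along y at x = 0, z = 112 mm between posts at y = -102 and +87 mm (round black caps, radius 7.5 mm).
- load_point (a point): Point on the rail axis at the open right-hand end, light box frame (0, -60, 112) mm; axes as the light box. A frame cannot come straight down (its foot would hit the rail): from about 45 mm in front of the rail, foot 82 mm above the table, move it to the rear so that the rail passes between foot and rear tongue, then lower it by 44 mm onto the rail.
- frame_amber: Loose specimen frame with amber pane, about 120 g, 50 mm wide (y), 128 mm high, standing upright. Origin at the centre of the foot's underside (foot 34 x 50 x 6 mm); z up, x to its rear (side of the steel tongue). Pane and front leg x = -11 to -7 mm. Hung, its x and y lie along the light box's, foot 38 mm above the table; it balances upright.
- frame_amber_stem (a point): Middle of the white grip stem on top of the amber frame, (0, 0, 108) mm in its frame. The stem is 24 mm along y, 10 mm along x, from z = 92 to its top at z = 128 mm.
- frame_amber_hook (a point): Point (0, 0, 74) mm of the amber frame: on the rail axis when properly hung. The hook is an inverted U, slot x = -7 to +7 mm with a V roof that centres on the rail; rear leg x = 7 to 12 mm, 24 mm wide, down to z = 52 mm, ending in a tongue to the rear, x = 10 to 28, z = 52 to 57 mm. Foot below: see load_point.
- frame_green: Loose specimen frame of the same shape with a green pane; not to be used or moved. Origin at the centre of the foot's underside.
- shutter_travel (a joint): Travel of the spring shutter in m, 0 = shut, growing as it is pulled toward -y of the light box (to the right), up to 0.080. 0.050 is the red mark. The spring pulls it shut: 3.2 N at 0, 7.2 N at the mark, 80 N/m; it snaps back when let go.
- shutter: The sliding black shutter plate with its upright orange tab, one piece. The tab is 12 mm (x) x 20 mm (y), its top at z = 160 mm, free above z = 119 mm; the bracket below leads to the shutter plate. Same axes as the light box; the body's origin lies far from the tab: use point tab_grip.
- tab_grip (a point): Point in the middle of the orange tab, 142 mm above the table, 18 mm below the tab's top; with the shutter shut it is at light box frame (52, -20, 142) mm.
- pull_mark (a point): Where tab_grip stands when the tab's white line is at the red mark on the box top, light box frame (52, -70, 142) mm; fixed.
- dropper_bottle: Loose dropper bottle, 29 mm diameter, 94 mm high, origin under its centre; leave alone.
- specimen_jar: Loose white specimen jar, 50 mm diameter, 58 mm high, origin under its centre; leave alone.

How it is judged:
On the way, in this order (a step that is already met when the one before it is completed fails the run):
1. the amber frame is hooked on the rail in its right-hand part, right of the keeper bar, shutter still shut (x of frame_amber_hook in the frame of rail_mark between -0.005 and 0.005 m and z of frame_amber_hook in the frame of rail_mark between -0.004 and 0.005 m and angle between frame_amber's own z axis and vertical below 0.17 rad and y of frame_amber_hook in the frame of rail_mark between -0.13 and -0.06 m and value of joint shutter_travel below 0.01 m), for 0.1 s.
2. the amber frame hangs at the red band, released, shutter still shut (x of frame_amber_hook in the frame of rail_mark between -0.005 and 0.005 m and z of frame_amber_hook in the frame of rail_mark between -0.004 and 0.005 m and angle between frame_amber's own z axis and vertical below 0.17 rad and y of frame_amber_hook in the frame of rail_mark between -0.008 and 0.008 m and linear speed of frame_amber below 0.03 m/s and contact force between each of the arm, the fingers and frame_amber below 0.1 N and value of joint shutter_travel below 0.01 m), for 0.2 s.
3. the shutter is pulled to its mark (value of joint shutter_travel between 0.044 and 0.056 m), for 0.2 s.
At the end, for the whole second after the job is handed in: The amber frame hangs upright (within 0.17 rad) on the rail, its middle within 8 mm of the middle of the red band, still and not touched by the robot; the fingers hold the orange tab (more than 2 N) so that the shutter stands at 0.050 m, within 6 mm, without moving (all of step 3 and x of frame_amber_hook in the frame of rail_mark between -0.005 and 0.005 m and z of frame_amber_hook in the frame of rail_mark between -0.004 and 0.005 m and angle between frame_amber's own z axis and vertical below 0.17 rad and y of frame_amber_hook in the frame of rail_mark between -0.008 and 0.008 m and linear speed of frame_amber below 0.03 m/s and contact force between each of the arm, the fingers and frame_amber below 0.1 N and velocity of joint shutter_travel between -0.01 and 0.01 m/s and contact force between the fingers and shutter above 2 N); the arm keeps its last pose, push and grip.
It fails at once if the shutter is pulled open before the amber frame hangs at the red band (value of joint shutter_travel above 0.02 m and distance between frame_amber_hook and rail_mark above 0.015 m).
It fails at once if the green frame is moved (distance of frame_green from where it was at the start of the episode above 0.015 m).
It fails at once if the dropper bottle is moved (distance of dropper_bottle from where it was at the start of the episode above 0.015 m).
It fails at once if the specimen jar is moved (distance of specimen_jar from where it was at the start of the episode above 0.015 m).
It also fails if it takes over 48 s, if anything falls off the work surface, if the arm or the gripper's body presses on something with over 40 N, if the wrist force passes 120 N, or if a joint passes its speed limit or range.

## Working session

There is one attempt and no reset: what is moved stays moved. The work goes in short steps, Python scripts to look and compute and a tool call to move; the robot and the scene stay as the last step left them, time stands still between calls to the robot, and variables do not carry over. Pictures are saved under pics/ and viewed, at most 13 in all, crops included, and the job is handed in when it is done.

```bash
ls; mkdir -p pics
```

Run:
```python
from rig import robot
import cv2
o=robot.get_obs(); print({k:(v if not hasattr(v,'round') else v) for k,v in o.items()}, robot.grip_depth)
for n in("side","top"):
    c=robot.camera(n); cv2.imwrite(f"pics/{n}0.png",c["img"][:,:,::-1]); print(n,[c[k] for k in("fx","fy","cx","cy","xyz","attitude")])
```

```text
pics
rig.py
{'time': 0.0, 'q': array([-1.35348066e+00,  5.28456289e-01,  1.43389791e+00,  6.73826487e-05,
        1.18140621e+00, -1.78507570e-01]), 'joint_velocities': array([ 1.49720646e-04, -8.82545088e-05, -2.17456402e-03, -1.11748972e-03,
        1.13411100e-03,  1.19233841e-03]), 'joint_torque': array([-2.01162334e-04, -4.40045035e+01, -1.76589310e+01,  6.32855552e-02,
        5.84521727e-02, -1.53975193e-04]), 'position': array([ 0.24086057, -0.57593284,  0.22157911]), 'tool_rot': array([ 9.80481283e-01,  1.96609455e-01,  1.01191301e-05, -1.08428061e-03]), 'ft_force': array([-0.76555066,  0.00932884,  0.28030322]), 'moment': array([-0.02341531,  0.00442775, -0.00713419]), 'grip_force': 0.0, 'grip_width': 0.0870551011476354} 0.0187
side [475.95138175164004, 475.95138175164004, 317.67824937500177, 253.02546158860196, array([0.19862289, 0.86215615, 0.62952795]), array([-0.23539757,  0.86977521, -0.42090307,  0.10449722])]
top [591.7003912027261, 591.7003912027261, 320.78618350203476, 237.09591537763475, array([0.32160257, 0.25455479, 1.29989592]), array([ 0.706948  , -0.70086289,  0.06177149, -0.07211112])]
```

View pics/side0.png

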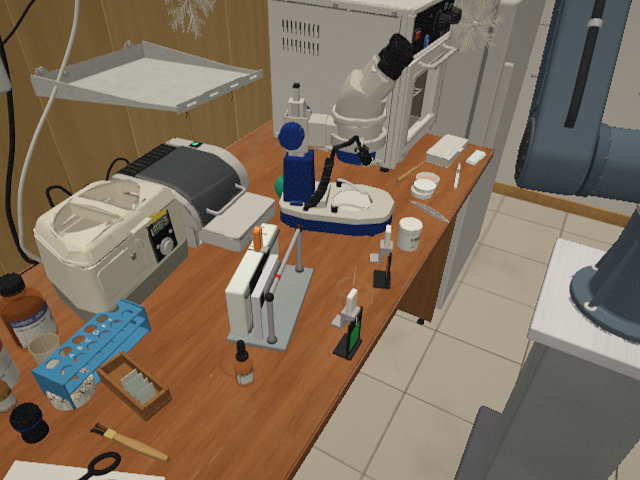

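View pics/top0.png

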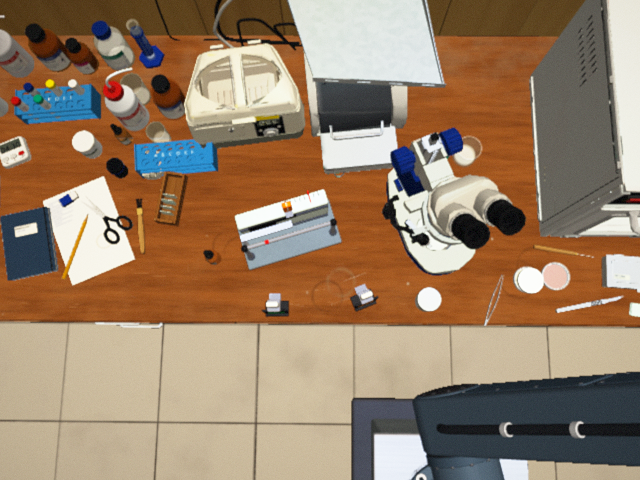

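The side view shows the green frame at (350,330), the amber frame probably at (383,260), the light box at (265,290) and the jar at (410,233). In the top view the amber frame is at (363,297), the green one at (277,303), and the box spans (236..340, 190..268) with the tab at (287,209). I'll enlarge both views next.

Run:
```python
import cv2,numpy as np
s=cv2.imread("pics/side0.png");t=cv2.imread("pics/top0.png")
a=cv2.resize(s[215:355,220:420],(800,560),interpolation=cv2.INTER_CUBIC)
b=cv2.resize(t[185:315,230:390],(800,600)[:2] if 0 else (738,600),interpolation=cv2.INTER_CUBIC)
cv2.imwrite("pics/sc.png",a);cv2.imwrite("pics/tc.png",b)
```

```text
(no output)
```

View pics/sc.png

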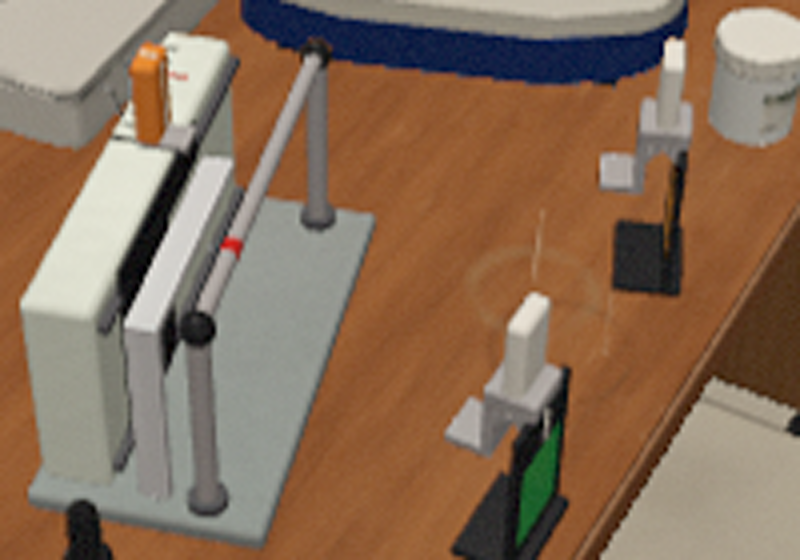

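View pics/tc.png

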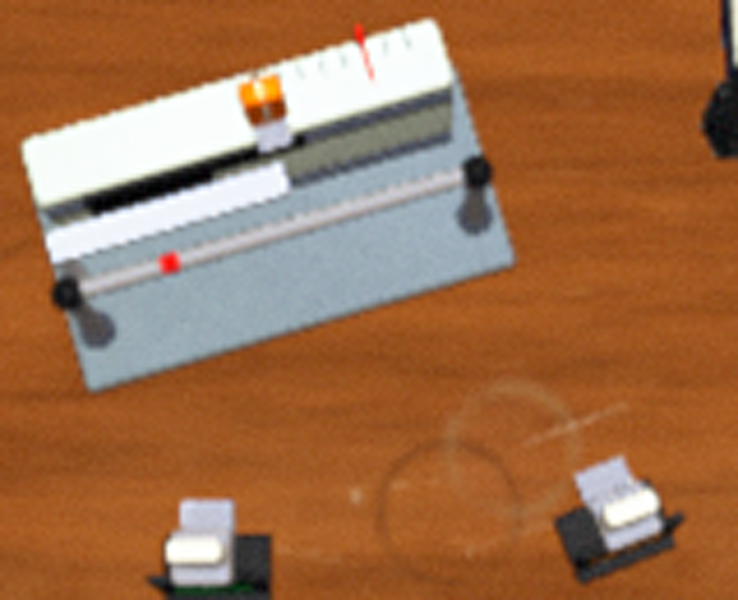

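The crops show the red band at sc (232,243) and tc (170,263), the cap balls at sc (198,328) and (316,50), tc (67,293) and (477,172), and the tab at sc (150,90) and tc (263,97). The amber stem top is at sc (673,45) and tc (631,507). Next I'll get sub-pixel centroids and triangulate.

Create h.py:
```python
import numpy as np,cv2
from scipy.spatial.transform import Rotation as R
def P(c):
    r=R.from_quat(c["attitude"]).as_matrix().T
    return np.array([[c["fx"],0,c["cx"]],[0,c["fy"],c["cy"]],[0,0,1]])@np.c_[r,-r@c["xyz"]]
def tri(cs,us,ct,ut):
    X=cv2.triangulatePoints(P(cs),P(ct),np.array(us,float).reshape(2,1),np.array(ut,float).reshape(2,1)).ravel();X=X[:3]/X[3]
    e=[np.round(proj(c,X)-u,1) for c,u in((cs,us),(ct,ut))]
    return X,e
def proj(c,X):
    p=P(c)@np.r_[X,1];return p[:2]/p[2]
def plane(c,u,z):
    d=R.from_quat(c["attitude"]).apply([(u[0]-c["cx"])/c["fx"],(u[1]-c["cy"])/c["fy"],1]);return c["xyz"]+d*(z-c["xyz"][2])/d[2]
def mask(img,kind):
    h=cv2.cvtColor(img,cv2.COLOR_RGB2HSV).astype(int);H,S,V=h[...,0],h[...,1],h[...,2]
    return {"red":((H<6)|(H>174))&(S>170)&(V>120),"orange":(H>8)&(H<20)&(S>180)&(V>170),
      "black":V<70,"white":(V>195)&(S<40)}[kind]
def blob(img,kind,roi):
    x0,y0,x1,y1=roi;m=np.zeros(img.shape[:2],np.uint8);m[y0:y1,x0:x1]=mask(img,kind)[y0:y1,x0:x1]
    n,l,s,c=cv2.connectedComponentsWithStats(m)
    if n<2:return None
    i=1+s[1:,4].argmax();return c[i],s[i],(l==i)
```

Run:
```python
from h import *
from rig import robot
cs,ct=robot.camera("side"),robot.camera("top")
for n,k,rs,rt in [("red","red",(272,270,284,282),(260,236,272,248)),("capL","black",(262,289,276,303),(240,244,250,255)),("capR","black",(292,223,306,234),(327,216,339,226)),
 ("tab","orange",(248,220,266,255),(278,198,296,216)),("stem","white",(383,222,394,249),(358,286,376,301)),("mark","red",(258,228,270,238),(304,188,314,204))]:
    a,b=blob(cs["img"],k,rs),blob(ct["img"],k,rt)
    if a is None or b is None: print(n,a is None,b is None);continue
    X,e=tri(cs,a[0],ct,b[0]); print(n,a[0].round(1),a[1],b[0].round(1),b[1],X.round(4),e)
    if n in("tab","stem"):
        ys,xs=np.nonzero(b[2]);print(cv2.minAreaRect(np.c_[xs,ys].astype(np.float32)))
```

```text
red [277.5 275.8] [275 274   5   5  13] [266.4 241.5] [265 240   4   4  11] [0.5389 0.384  0.1145] [array([-0.1, -0. ]), array([0., 0.])]
capL [267.1 296.9] [262 291  12  12  94] [244.4 248.4] [242 245   6   8  36] [0.5262 0.4296 0.1105] [array([1. , 0.2]), array([-0.2, -0.5])]
capR [299.3 226.1] [292 223  14   9  76] [333. 222.] [331 219   5   7  31] [0.5803 0.2484 0.1164] [array([-0., -0.]), array([0., 0.])]
tab [256.4 230.6] [253 227   8   7  25] [285.4 205.6] [282 203   9   6  25] [0.6051 0.3438 0.1556] [array([0.6, 0.1]), array([-0.2, -0.3])]
((286.0, 205.5), (5.0, 8.0), 90.0)
stem [388.1 228.5] [386 225   5   8  34] [363.9 292. ] [358 286  15  13 127] [0.4341 0.1857 0.1277] [array([-2.1, -0.5]), array([0.3, 1.2])]
((363.5000305175781, 292.0000305175781), (14.849241256713867, 10.606600761413574), 45.0)
mark True False
```

Run:
```python
from h import *
from rig import robot
cs,ct=robot.camera("side"),robot.camera("top")
def warm(img,roi,v):
    x0,y0,x1,y1=roi;i=img.astype(int);m=np.zeros(img.shape[:2],np.uint8)
    m[y0:y1,x0:x1]=((i.min(2)>v)&(i[...,0]-i[...,2]>4))[y0:y1,x0:x1]
    ys,xs=np.nonzero(m);return np.c_[xs,ys].astype(np.float32)
print(ct["img"][290:299,358:376].min(2));print((ct["img"].astype(int)[290:299,358:376,0]-ct["img"].astype(int)[290:299,358:376,2]))
p=warm(ct["img"],(355,284,378,302),170);r=cv2.minAreaRect(p);print("top stem",len(p),p.mean(0),r)
q=warm(cs["img"],(384,220,396,250),150);print("side stem",len(q),q.mean(0),q.min(0),q.max(0))
b=cv2.boxPoints(r);W=[plane(ct,u,.128)[:2] for u in b];print(np.round(W,4));c=plane(ct,p.mean(0),.128);print("centre",c)
for z in(.128,.146,.166,0.092,):print(z,proj(cs,np.r_[c[:2],z]).round(1))
L,Rr,M=(plane(ct,u,.112) for u in((244.4,248.4),(333,222),(266.4,241.5)));d=L-Rr;print(L,Rr,M,np.arctan2(-d[0],d[1]))
# foot (black) in side view & hook grey
```

```text
[[195 194 194 193 192 175 180 172 184 197 196 163 117  73  43  23  33  39]
 [194 196 190 187 193 175 178 191 198 197 223 218 214 155  69  32  27  33]
 [179 180 190 192 201 197 190 210 228 228 238 246 252 238 139  45  31  36]
 [169 182 195 199 200 220 214 231 246 247 249 252 253 255 178  60  34  35]
 [177 195 188 227 226 237 244 249 251 250 251 252 251 252 179  66  36  38]
 [148 186 176 228 245 250 251 251 251 251 249 246 235 222 143  53  35  41]
 [ 96 160 155 216 250 252 251 249 249 243 222 205 176 168 113  53  32  41]
 [ 61 128 122 187 244 250 245 232 214 191 157 161 169 182 157  91  45  41]
 [ 58  96 112 139 201 212 205 169 139 159 166 182 189 198 199 117  50  24]]
[[-19 -20 -20 -20 -18 -20 -13 -10 -13  -6 -13  -3  15  60 107 124 122 119]
 [-21 -18 -19 -14  -7 -13  -9 -16 -17  -9   0  15  19  27  80 119 123 120]
 [-19 -14 -14 -11  -3 -12 -15  -6   3   7  10   7   3   6  41 107 125 120]
 [-15 -14 -15 -17  -9   0  12   9   6   6   4   2   2   0  27  91 128 128]
 [ -6 -18 -20   1   9  11   8   4   2   3   2   2   3   3  26  70 123 129]
 [  2 -18  -7  13   8   4   2   2   3   2   4   6  11  19  21  43 114 125]
 [  7 -11   3  20   5   2   3   4   5   9  16  24  22   4  -1  24  91  90]
 [  1   1  12  27   9   5   7  12  22  26  19   3  -8 -17  -5  -1  25  20]
 [  2   9  17  23  24  22  26  24  11   0  -9 -17 -20 -22  -5  -3   0  -1]]
top stem 41 [365.80487 294.09756] ((365.0500183105469, 290.6500244140625), (13.28156566619873, 11.700427055358887), 71.56504821777344)
side stem 64 [388.85938 235.     ] [384. 225.] [392. 248.]
[[0.4478 0.1993]
 [0.4554 0.1772]
 [0.4304 0.1691]
 [0.4229 0.191 ]]
centre [0.43229913 0.18269249 0.128     ]
0.128 [387.6 227.4]
0.146 [388.6 219.2]
0.166 [389.9 209.9]
0.092 [385.5 243.1]
[0.5249059 0.4288049 0.112    ] [0.5812883  0.24837523 0.112     ] [0.53955421 0.3842404  0.112     ] 0.3028754562011703
```

Run:
```python
from h import *
from rig import robot
ct=robot.camera("top");i=ct["img"].astype(int)
m=np.zeros((480,640),bool);m[286:302,356:378]=True
p=np.argwhere(m&(i.min(2)>222)&(i[...,0]-i[...,2]>-4))[:,::-1].astype(float)
W=np.array([plane(ct,u,.128)[:2] for u in p]);w,v=np.linalg.eigh(np.cov((W-W.mean(0)).T));d=v[:,1]*np.sign(v[1,1]);print(len(W),W.mean(0),np.sqrt(12*w),"yaw",np.arctan2(-d[0],d[1]))
# tongue/hook grey region yaw
m=np.zeros((480,640),bool);m[186:240,232:332]=True
M=(m&(i.min(2)>215)).astype(np.uint8);n,l,s,c=cv2.connectedComponentsWithStats(M)
for k in range(1,n):
    if s[k,4]>150:
        q=np.argwhere(l==k)[:,::-1];W=np.array([plane(ct,u,.111)[:2] for u in q.astype(float)]);r=cv2.minAreaRect((W*1000).astype(np.float32));w,v=np.linalg.eigh(np.cov(W.T));d=v[:,1]*np.sign(v[1,1]);print(s[k],W.mean(0),r,np.arctan2(-d[0],d[1]))
# rail: grey line between, centroid per column
b=[]
for x in range(272,328):
    y0=241.5+(222-241.5)*(x-266.4)/66.6;ys=np.arange(int(y0)-4,int(y0)+6);g=i[ys,x].sum(1).astype(float);g-=np.median(g);k=(abs(ys-y0)<3);wt=np.clip(g,0,None)*k
    if wt.sum()>0:b.append(plane(ct,(x,(wt*ys).sum()/wt.sum()),.114)[:2])
b=np.array(b);f=cv2.fitLine(b.astype(np.float32),cv2.DIST_HUBER,0,.001,.001).ravel();print("rail",f,np.arctan2(-f[0],f[1]))
```

```text
45 [0.43175223 0.18200095] [0.00849837 0.02072658] yaw 0.3169332921816539
[288 190  40  23 481] [0.62588978 0.30015084] ((625.9033203125, 301.04962158203125), (29.412290573120117, 76.93559265136719), 17.548173904418945) 0.3046389138782607
[235 202  50  27 660] [0.59462287 0.40024368] ((595.192138671875, 398.7453308105469), (29.354934692382812, 101.70219421386719), 17.54863166809082) 0.304658879368153
[240 221  52  19 321] [0.5621524  0.38580525] ((561.96337890625, 386.22027587890625), (13.347262382507324, 108.31849670410156), 16.996131896972656) 0.2961340435611826
rail [ 0.30180946 -0.95336825  0.56441176  0.30677265] -2.8350027
```

Run:
```python
from h import *
from rig import robot
cs,ct=robot.camera("side"),robot.camera("top")
for s,t in[((398,45),(510,217)),((392,70),(470,232))]:print(tri(cs,s,ct,t))
print(plane(ct,(445,268),0.03),plane(ct,(429,299),.058),plane(ct,(490,235),.35))
p=robot.get_obs();Rt=R.from_quat(p["tool_rot"]).as_matrix();print(Rt.round(3))
for w in((.385,-.12),(.39,0),(.4318,.182)):print(w,Rt.T@(np.r_[w,.222]-p["position"]))
```

```text
(array([ 0.53265716, -0.03093846,  0.38004195]), [array([-0.1, -0. ]), array([0. , 0.1])])
(array([0.51485213, 0.0268621 , 0.35216344]), [array([1. , 0.2]), array([-0.2, -0.7])])
[0.49933463 0.00573241 0.03      ] [0.42980933 0.04649317 0.058     ] [ 0.50936109 -0.0062838   0.35      ]
[[ 0.923  0.386 -0.   ]
 [ 0.386 -0.923  0.   ]
 [ 0.    -0.    -1.   ]]
(0.385, -0.12) [ 0.30893029 -0.36578169  0.00054822]
(0.39, 0) [ 0.35980481 -0.47457867  0.00057121]
(0.4318, 0.182) [ 4.68536373e-01 -6.26396605e-01  6.05576998e-04]
```

>>> nudge_tcp --pt "0.0258 -0.0305 0 0" --pt "0.0258 -0.0305 0 0" --pt "0.0258 -0.0305 0 0" --pt "0.0258 -0.0305 0 0" --pt "0.0258 -0.0305 0 0" --pt "0.0258 -0.0305 0 0" --pt "0.0258 -0.0305 0 0" --pt "0.0258 -0.0305 0 0" --pt "0.0258 -0.0305 0 0" --pt "0.0258 -0.0305 0 0" --pt "0.0258 -0.0305 0 0" --pt "0.0258 -0.0305 0 0" --pt "0.0127 -0.0272 0 0" --pt "0.0127 -0.0272 0 0" --pt "0.0127 -0.0272 0 0" --pt "0.0127 -0.0272 0 0" --finger_gap 0.05

```text
time: 1.78
position: [0.3905, 0.0019, 0.2229]
tool_rot: [0.98, 0.197, 0.0, 0.0]
ft_force: [-0.4, -0.1, -0.1]
grip_width: 0.0499
grip_force: 0.0
```

>>> nudge_tcp --pt "0.0217 -0.0304 0 0" --pt "0.0217 -0.0304 0 0" --pt "0.0217 -0.0304 0 0" --pt "0.0217 -0.0304 0 0" --pt "0.0217 -0.0304 0 0" --pt "0 0 0 -0.1243" --pt "0 0 0 -0.1243" --pt "0 0 0 -0.1243" --pt "0 0 0 -0.1243" --pt "0 0 0 -0.1243" --pt "0 0 0 -0.1243" --pt "0 0 0 -0.1243" --pt "0 0 0 -0.1243" --pt "0 0 0 -0.1243" --pt "0 0 0 -0.1243" --pt "0 0 0 -0.1243" --pt "0 0 0 -0.1243" --pt "0 0 0 0"

```text
time: 3.28
position: [0.432, 0.1825, 0.2227]
tool_rot: [0.586, 0.81, 0.0, 0.0]
ft_force: [0.4, 1.1, 0.4]
grip_width: 0.0501
grip_force: 0.0Traceback (most recent call last):
```

Add to h.py:
```python
def go(w,psi=None):
    from rig import robot
    o=robot.get_obs();T=R.from_quat(o["tool_rot"]).as_matrix();ps=np.arctan2(T[1,0],T[0,0])
    print("t",round(o["time"],2),"pos",o["position"].round(4),"psi",round(ps,4),"tilt",T[:2,2].round(4),"q6",o["q"][5].round(2),"f",o["ft_force"].round(1),"grip",o["grip_width"].round(4),o["grip_force"])
    print("delta tool",(T.T@(np.array(w)-o["position"])).round(4),"turn",None if psi is None else round(ps-psi,4))
```

```bash
python3 -c "
from h import *
go((.4318,.182,.098),1.888)"
```

```text
  File "<string>", line 3, in <module>
    go((.4318,.182,.098),1.888)
    ~~^^^^^^^^^^^^^^^^^^^^^^^^^
  File "h.py", line 26, in go
    print("t",round(o["time"],2),"pos",o["position"].round(4),"psi",round(ps,4),"tilt",T[:2,2].round(4),"q6",o["q"][5].round(2),"f",o["ft_force"].round(1),"grip",o["grip_width"].round(4),o["grip_force"])
                                                                                                                                                                  ^^^^^^^^^^^^^^^^^^^^^
AttributeError: 'float' object has no attribute 'round'
```

```bash
sed -i 's/o\["grip_width"\].round(4)/round(o["grip_width"],4)/' h.py
```

>>> nudge_tcp --pt "0 0 0.031 0" --pt "0 0 0.031 0" --pt "0 0 0.031 0" --pt "0 0 0.0315 0" --pt "0 0 0 0"

```text
time: 3.7
position: [0.4284, 0.1817, 0.0936]
tool_rot: [0.588, 0.809, -0.004, -0.004]
ft_force: [-1.2, -0.6, 0.0]
grip_width: 0.0498
grip_force: 0.0
```

Run:
```python
from h import *
from rig import robot
go((.4318,.182,.098),1.888)
s=robot.camera("side")["img"][150:310,320:460];t=robot.camera("top")["img"][230:330,310:420]
a=cv2.resize(s,(400,457));b=cv2.resize(t,(400,364));cv2.imwrite("pics/g1.png",np.hstack([a,np.vstack([b,np.zeros((93,400,3),np.uint8)])])[:,:,::-1])
```

```text
t 3.7 pos [0.4284 0.1817 0.0936] psi 1.8841 tilt [-0.0107 -0.0018] q6 -0.15 f [-1.2 -0.6  0. ] grip 0.0498 0.0
delta tool [-0.0008  0.0032 -0.0044] turn -0.0039
```

View pics/g1.png

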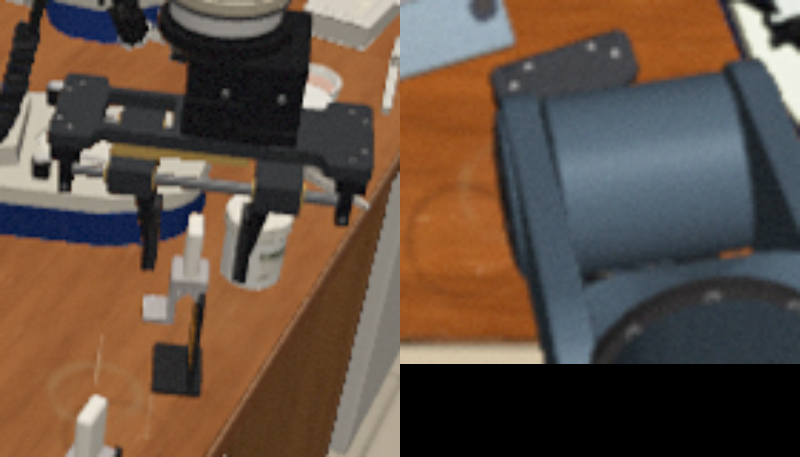

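The side view shows the fingers at x=150 and x=245 straddling the white stem at x=196, so it is well centred. Now I'll close.

>>> nudge_tcp --pt "0 0 -0.001 0" --pt "0 0 0 0" --pt "0 0 0 0" --pt "0 0 0 0" --pt "0 0 0 0" --pt "0 0 0 0" --pt "0 0 0 0" --finger_gap 0.0 --grip_n 30

```text
time: 4.38
position: [0.432, 0.1825, 0.0994]
tool_rot: [0.587, 0.81, 0.0, 0.0]
ft_force: [0.3, 0.6, 0.6]
grip_width: 0.011
grip_force: 1.2
```

```bash
python3 -c "
from h import *
go((.4318,.182,.098),1.875)"
```

```text
t 4.38 pos [0.432  0.1825 0.0994] psi 1.8874 tilt [0.0005 0.0001] q6 -0.16 f [0.3 0.6 0.6] grip 0.011 1.1593848065240309
delta tool [-0.0004 -0.0004  0.0014] turn 0.0124
```

>>> nudge_tcp --pt "0 0 0 0" --pt "0 0 0 0" --pt "0 0 -0.01 0.012" --pt "0 0 -0.024 0" --pt "0 0 -0.024 0" --pt "0 0 -0.024 0" --pt "0 0 0 0" --pt "0 0 0 0"

```text
time: 5.05
position: [0.4326, 0.1825, 0.1818]
tool_rot: [0.592, 0.806, 0.001, 0.001]
ft_force: [0.7, 0.6, -0.3]
grip_width: 0.0098
grip_force: 30.0
```

```bash
python3 -c "
from h import *
go((.5263,.2753,.1814),1.875)"
```

```text
t 5.05 pos [0.4326 0.1825 0.1818] psi 1.8755 tilt [0.0027 0.0003] q6 -0.14 f [ 0.7  0.6 -0.3] grip 0.0098 29.99615323729813
delta tool [0.0604 0.1172 0.0007] turn 0.0005
```

>>> nudge_tcp --pt "0.0121 0.0235 0 0" --pt "0.0121 0.0235 0 0" --pt "0.0121 0.0235 0 0" --pt "0.0121 0.0235 0 0" --pt "0.0121 0.0235 0 0" --pt "0 0 0 0" --pt "0 0 0 0" --pt "0 0 0 0"

```text
time: 5.72
position: [0.524, 0.2747, 0.179]
tool_rot: [0.592, 0.806, -0.002, -0.001]
ft_force: [-0.8, -0.2, -0.5]
grip_width: 0.0099
grip_force: 30.0
```

Run:
```python
from h import *
from rig import robot
go((.5692,.2888,.1814),1.875)
s=robot.camera("side")["img"][170:320,220:420];t=robot.camera("top")["img"][170:290,220:380]
a=cv2.resize(s,(440,330));b=cv2.resize(t,(360,270));cv2.imwrite("pics/g2.png",np.hstack([a,np.vstack([b,np.zeros((60,360,3),np.uint8)])])[:,:,::-1])
```

```text
t 5.72 pos [0.524  0.2747 0.179 ] psi 1.8757 tilt [-0.0049 -0.0018] q6 -0.01 f [-0.8 -0.2 -0.5] grip 0.0099 29.996133246459067
delta tool [-0.0001  0.0473 -0.0026] turn 0.0007
```

View pics/g2.png

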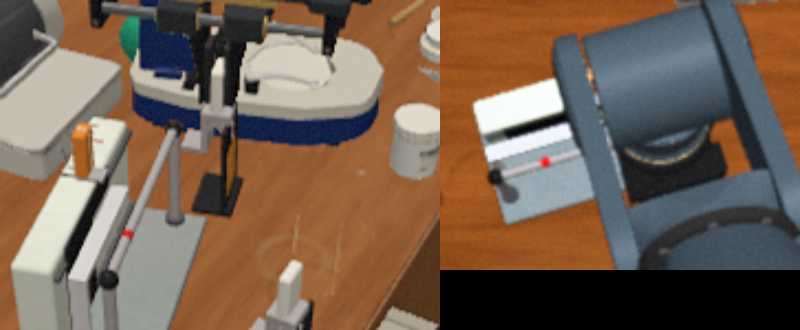

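The side crop shows the frame hanging upright in the fingers (stem at (218,85), foot at (217,195)). Its tongue, at (197,140), sits above the rail's far end at (175,128), still in front of the rail. Next I move it to the rear.

>>> nudge_tcp --pt "0 0.0112 0 0" --pt "0 0.0112 0 0" --pt "0 0.0112 0 0" --pt "0 0.0112 0 0" --pt "0 0 0 0" --pt "0 0 0 0" --pt "0 0 0 0" --pt "0 0 0 0"

```text
time: 6.48
position: [0.5674, 0.2884, 0.1809]
tool_rot: [0.592, 0.806, -0.001, -0.001]
ft_force: [-0.1, 0.5, -1.0]
grip_width: 0.0096
grip_force: 30.0
```

Run:
```python
from h import *
from rig import robot
go((.5692,.2888,.1814),1.875)
c=robot.camera("side");cv2.imwrite("pics/g3.png",cv2.resize(c["img"][180:300,250:370],(600,600),interpolation=cv2.INTER_CUBIC)[:,:,::-1])
x=np.array([.9541,.2993,0]);o=np.array([.5692,.2888,0])
for n,d,z in(("rail",0,.112),("tongue tip",.028,.137),("foot r",.017,.085),("foot f",-.017,.085),("stem top",0,.21)):print(n,((proj(c,o+x*d+[0,0,z])-[250,180])*5).round())
```

```text
t 6.48 pos [0.5674 0.2884 0.1809] psi 1.8753 tilt [-0.0016 -0.0005] q6 -0.01 f [-0.1  0.5 -1. ] grip 0.0096 29.996230727992952
delta tool [-0.0001  0.0018 -0.0005] turn 0.0003
rail [214. 306.]
tongue tip [137. 238.]
foot r [170. 357.]
foot f [260. 371.]
stem top [209.  71.]
```

View pics/g3.png

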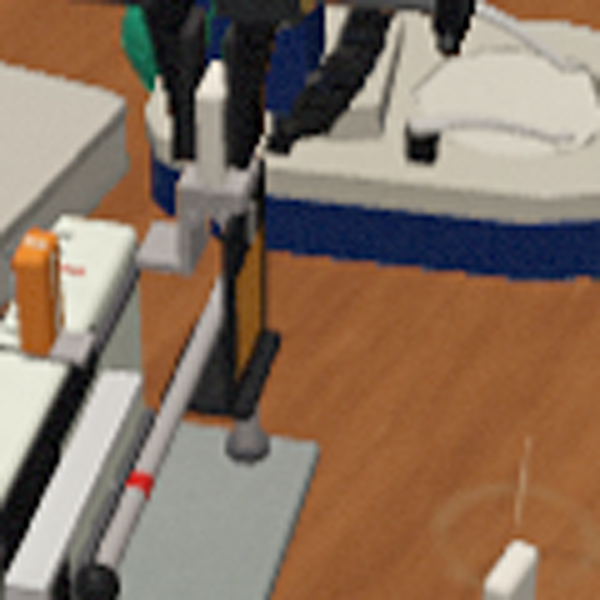

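The rail enters between tongue (165,245) and foot (235,385), inside the slot, clear of the leg and close to the predicted spots. Now I lower it.

>>> nudge_tcp --pt "0 0.001 0.008 0" --pt "0 0 0.01 0" --pt "0 0 0.01 0" --pt "0 0 0.008 0" --pt "0 0 0.003 0" --pt "0 0 0.002 0" --pt "0 0 0.002 0" --pt "0 0 0 0" --pt "0 0 0 0" --pt "0 0 0 0"

```text
time: 7.37
position: [0.5699, 0.2893, 0.1384]
tool_rot: [0.592, 0.806, 0.0, 0.0]
ft_force: [0.6, -0.0, -0.7]
grip_width: 0.0096
grip_force: 30.0
```

```bash
python3 -c "
from h import *
go((.5692,.2888,.1364),1.875)"
```

```text
t 7.37 pos [0.5699 0.2893 0.1384] psi 1.8754 tilt [0.0008 0.0003] q6 -0.01 f [ 0.6 -0.  -0.7] grip 0.0096 29.996042805723846
delta tool [-0.0002 -0.0008  0.002 ] turn 0.0004
```

>>> nudge_tcp --pt "0 0 0.001 0" --pt "0 0 0 0" --pt "0 0 0 0" --only "posi|ft_f"

```text
position: [0.5699, 0.2893, 0.1382]
ft_force: [-1.2, -0.3, 5.8]
```

>>> nudge_tcp --pt "0 0 0.001 0" --pt "0 0 0 0" --pt "0 0 0 0" --only "posi|ft_f"

```text
position: [0.57, 0.2893, 0.1381]
ft_force: [-1.9, -0.8, 10.5]
```

>>> nudge_tcp --pt "0 0 0.001 0" --pt "0 0 0 0" --pt "0 0 0 0" --only "posi|ft_f"

```text
position: [0.57, 0.2893, 0.1381]
ft_force: [-3.8, -1.5, 14.3]
```

>>> nudge_tcp --pt "0 -0.0008 -0.002 0" --pt "0 0 0 0" --pt "0 0 0 0"

```text
time: 8.37
position: [0.5689, 0.289, 0.1371]
tool_rot: [0.592, 0.806, 0.0, 0.0]
ft_force: [-0.1, 0.6, 4.3]
grip_width: 0.0097
grip_force: 30.0
```

```bash
python3 -c "
from h import *
go((.5393,.3842,.1382),1.875)"
```

```text
t 8.37 pos [0.5689 0.289  0.1371] psi 1.8754 tilt [0.0002 0.0001] q6 -0.01 f [-0.1  0.6  4.3] grip 0.0097 29.99536570161581
delta tool [ 0.0997  0.0003 -0.0011] turn 0.0004
```

>>> nudge_tcp --pt "0.005 0 -0.0005 0" --pt "0.01 0 0 0" --pt "0.01 0 0 0" --pt "0.01 0 0 0" --pt "0.01 0 0 0" --pt "0.01 0 0 0" --pt "0.01 0 0 0" --pt "0.01 0 0 0" --pt "0.01 0 0 0" --pt "0.01 0 0 0" --pt "0.005 0 0 0" --pt "0 0 0 0" --pt "0 0 0 0" --pt "0 0 0 0"

```text
time: 9.53
position: [0.5388, 0.3841, 0.1375]
tool_rot: [0.592, 0.806, -0.0, -0.0]
ft_force: [0.9, 0.4, -1.4]
grip_width: 0.0096
grip_force: 30.0
```

Run:
```python
from h import *
from rig import robot
go((.5393,.3842,.1382),1.875)
c=robot.camera("side");cv2.imwrite("pics/g4.png",cv2.resize(c["img"][180:320,220:340],(600,700)[:2] if 0 else (514,600),interpolation=cv2.INTER_CUBIC)[:,:,::-1])
y=np.array([-.2993,.9541,0]);o=np.array([.5393,.3842,.166])
for d in(0,.012,-.012):print(proj(c,o+y*d), (proj(c,o+y*d)-[220,180])*4.285)
```

```text
t 9.53 pos [0.5388 0.3841 0.1375] psi 1.8751 tilt [-0.0003 -0.0002] q6 0.15 f [ 0.9  0.4 -1.4] grip 0.0096 29.99666092917323
delta tool [-0.      0.0005 -0.0007] turn 0.0001
[275.95376833 251.12070084] [239.76189728 304.75220309]
[273.76406745 255.8046246 ] [230.37902901 324.82281643]
[278.09014114 246.55084955] [248.91625477 285.17039034]
```

View pics/g4.png

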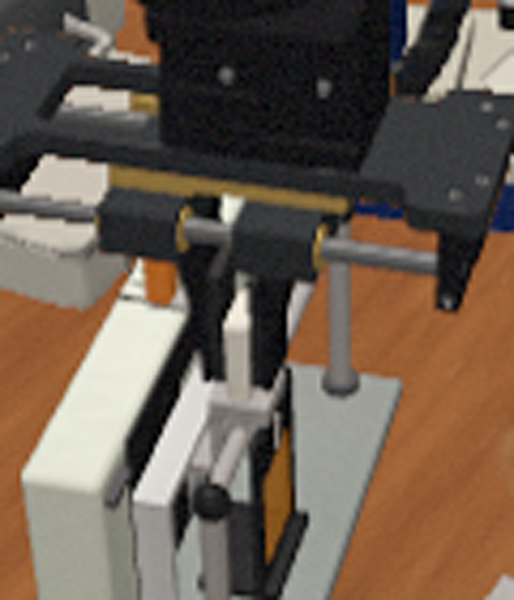

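The frame sits at the band: the hook covers it, with the stem at (237,345). Now I set it down and release.

>>> nudge_tcp --pt "0 0 0.0008 0" --pt "0 0 0 0" --pt "0 0 0 0" --only "posi|ft_f"

```text
position: [0.5391, 0.3839, 0.1371]
ft_force: [0.1, -1.0, 1.9]
```

>>> nudge_tcp --pt "0 0 0 0" --pt "0 0 0 0" --pt "0 0 0 0" --pt "0 0 0 0" --pt "0 0 0 0" --finger_gap 0.034

```text
time: 10.25
position: [0.5388, 0.3843, 0.1366]
tool_rot: [0.592, 0.806, -0.0, -0.0]
ft_force: [-0.2, 0.7, 0.0]
grip_width: 0.0311
grip_force: 0.0
```

>>> nudge_tcp --pt "0 0 -0.01 0" --pt "0 0 -0.02 0" --pt "0 0 -0.03 0" --pt "0 0 -0.03 0" --pt "0 0 0 0" --pt "0 0 0 0"

```text
time: 10.75
position: [0.5403, 0.3851, 0.2301]
tool_rot: [0.592, 0.806, 0.003, 0.001]
ft_force: [-0.4, 0.2, -0.7]
grip_width: 0.034
grip_force: 0.0
```

Run:
```python
from h import *
from rig import robot
go((.5393,.3842,.1382),1.875)
c=robot.camera("side");cv2.imwrite("pics/g5.png",cv2.resize(c["img"][200:320,220:340],(600,600),interpolation=cv2.INTER_CUBIC)[:,:,::-1])
i=c["img"].astype(int);m=np.zeros((480,640),bool);m[225:280,262:290]=True
p=np.argwhere(m&(i.min(2)>185)&(i[...,0]-i[...,2]>4))[:,::-1];print(len(p),p.mean(0),p.min(0),p.max(0))
```

```text
t 10.75 pos [0.5403 0.3851 0.2301] psi 1.8755 tilt [0.0056 0.0028] q6 0.15 f [-0.4  0.2 -0.7] grip 0.034 0.0
delta tool [-0.0007 -0.0018  0.0919] turn 0.0005
368 [268.26630435 248.14673913] [262 225] [280 279]
```

View pics/g5.png

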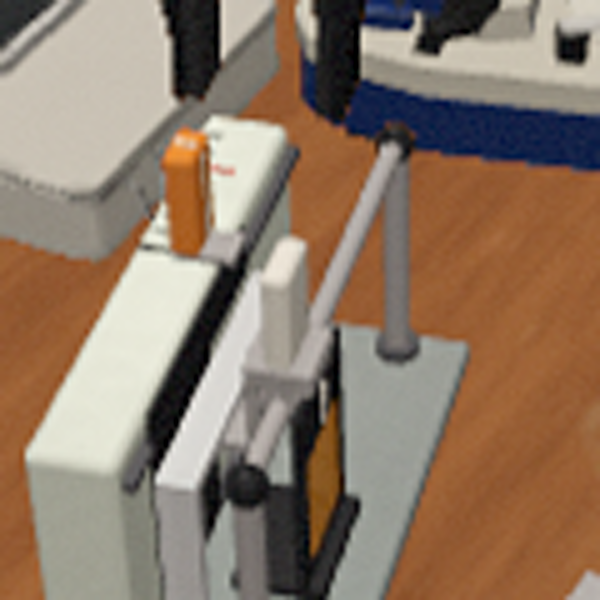

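The frame hangs upright, with its stem top near px (276.8,252), about 1 mm from the predicted (276,251), and the tab is still shut. Next I go over the tab and turn the gripper.

>>> nudge_tcp --pt "-0.02 0.0173 0 0" --pt "-0.02 0.0173 0 0" --pt "-0.02 0.0173 0 0" --pt "0 0 0 0.1208" --pt "0 0 0 0.1208" --pt "0 0 0 0.1208" --pt "0 0 0 0.1208" --pt "0 0 0 0.1208" --pt "0 0 0 0.1208" --pt "0 0 0 0.1208" --pt "0 0 0 0.1208" --pt "0 0 0 0.1208" --pt "0 0 0 0.1208" --pt "0 0 0 0.1208" --pt "0 0 0 0.1208" --pt "0 0 0 0.1208" --pt "0 0 0 0" --pt "0 0 0 0" --finger_gap 0.055

```text
time: 12.3
position: [0.6055, 0.3423, 0.2252]
tool_rot: [0.988, 0.153, -0.002, 0.0]
ft_force: [-0.5, 0.1, -0.2]
grip_width: 0.0551
grip_force: 0.0
```

```bash
python3 -c "
from h import *
go((.6065,.343,.126),.304)"
```

```text
t 12.3 pos [0.6055 0.3423 0.2252] psi 0.3081 tilt [-0.0029 -0.0011] q6 1.62 f [-0.5  0.1 -0.2] grip 0.0551 0.0
delta tool [ 0.0015 -0.0004  0.0992] turn 0.0041
```

>>> nudge_tcp --pt "0.001 0 0.025 0.002" --pt "0 0 0.03 0" --pt "0 0 0.03 0" --pt "0 0 0.013 0" --pt "0 0 0 0" --pt "0 0 0 0" --pt "0 0 0 0"

```text
time: 12.88
position: [0.6087, 0.3435, 0.1304]
tool_rot: [0.988, 0.151, 0.002, -0.0]
ft_force: [0.2, 0.8, 0.6]
grip_width: 0.055
grip_force: 0.0
```

Run:
```python
from h import *
from rig import robot
go((.6065,.343,.126),.304)
a,b=robot.camera("side"),robot.camera("top")
A=cv2.resize(a["img"][180:320,220:340],(400,467),interpolation=cv2.INTER_CUBIC);B=cv2.resize(b["img"][180:280,225:345],(400,333),interpolation=cv2.INTER_CUBIC)
cv2.imwrite("pics/g6.png",np.hstack([A,np.vstack([B,np.zeros((134,400,3),np.uint8)])])[:,:,::-1])
```

```text
t 12.88 pos [0.6087 0.3435 0.1304] psi 0.3038 tilt [0.0031 0.0011] q6 1.62 f [0.2 0.8 0.6] grip 0.055 0.0
delta tool [-0.0022 -0.0002  0.0044] turn -0.0002
```

View pics/g6.png

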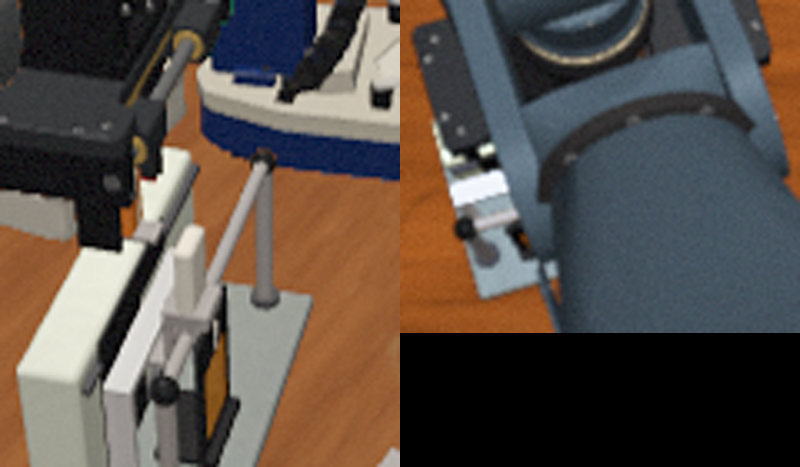

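In the side crop the left finger (100,220) is just left of the orange tab (130,215), and the frame hangs still at (185,300). Now I grip the tab.

>>> nudge_tcp --pt "0 0 0 0" --pt "0 0 0 0" --pt "0 0 0 0" --pt "0 0 0 0" --pt "0 0 0 0" --pt "0 0 0 0" --pt "0 0 0 0" --pt "0 0 0 0" --finger_gap 0.0 --grip_n 40

```text
time: 13.65
position: [0.6074, 0.3424, 0.1288]
tool_rot: [0.989, 0.151, -0.0, 0.0]
ft_force: [0.0, -1.3, -0.6]
grip_width: 0.0197
grip_force: 40.0
```

```bash
python3 -c "
from h import *
go((.6065,.343,.126),.304)"
```

```text
t 13.65 pos [0.6074 0.3424 0.1288] psi 0.303 tilt [-0.     -0.0009] q6 1.62 f [ 0.  -1.3 -0.6] grip 0.0197 39.999889209866524
delta tool [-0.0007 -0.0008  0.0028] turn -0.001
```

>>> nudge_tcp --pt "0 0.004 0 0" --pt "0 0.008 0 0" --pt "0 0.008 0 0" --pt "0 0.008 0 0" --pt "0 0.008 0 0" --pt "0 0.008 0 0" --pt "0 0.005 0 0" --pt "0 0.002 0 0" --pt "0 0 0 0" --pt "0 0 0 0" --pt "0 0 0 0" --pt "0 0 0 0"

```text
time: 14.65
position: [0.6219, 0.2963, 0.1288]
tool_rot: [0.989, 0.151, -0.0, -0.002]
ft_force: [-1.0, 6.5, 0.5]
grip_width: 0.0196
grip_force: 40.0
```

```bash
python3 -c "
from h import *
go((.6224,.2947,.1288),.304)"
```

```text
t 14.65 pos [0.6219 0.2963 0.1288] psi 0.3028 tilt [-0.0008  0.0039] q6 1.55 f [-1.   6.5  0.5] grip 0.0196 40.03427388612181
delta tool [ 0.      0.0017 -0.0001] turn -0.0012
```

>>> nudge_tcp --pt "0 0.0015 0 0" --pt "0 0 0 0" --pt "0 0 0 0" --pt "0 0 0 0" --pt "0 0 0 0" --pt "0 0 0 0"

```text
time: 15.15
position: [0.6222, 0.295, 0.1287]
tool_rot: [0.989, 0.151, -0.0, -0.002]
ft_force: [-1.8, 7.0, 0.6]
grip_width: 0.0198
grip_force: 40.0
```

Run:
```python
from h import *
from rig import robot
go((.6224,.2947,.1288),.304)
a=robot.camera("side");cv2.imwrite("pics/g7.png",cv2.resize(a["img"][190:310,230:350],(600,600),interpolation=cv2.INTER_CUBIC)[:,:,::-1])
for d in(0,-.05):print(((proj(a,np.array([.6069,.3426,.16])+d*np.array([-.2993,.9541,0]))-[230,190])*5).round())
print(((proj(a,[.5393,.3842,.166])-[230,190])*5).round())
```

```text
t 15.15 pos [0.6222 0.295  0.1287] psi 0.3028 tilt [-0.0009  0.004 ] q6 1.54 f [-1.8  7.   0.6] grip 0.0198 40.035170833580196
delta tool [ 0.0001  0.0003 -0.0001] turn -0.0012
[132. 190.]
[176. 110.]
[230. 306.]
```

View pics/g7.png

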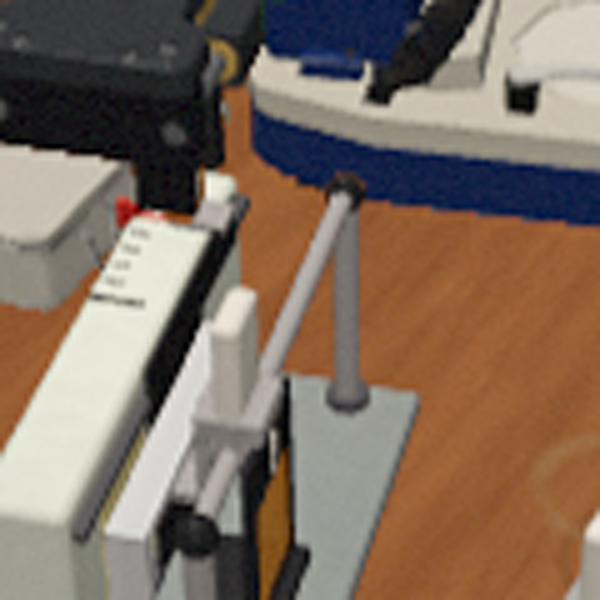

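The shutter plate is open and the measured pull is about 7.2 N, which is what the spring gives at the mark. The stem top at (234,305) matches the predicted (230,306).

```bash
python3 -c "
from rig import robot
print(robot.hand_in())"
```

```text
the job is handed in; nothing more can be done
None
```

I handed the job in at about 15 s of robot time, and no verdict was returned: the amber frame hangs released about 1 mm from the middle of the red band, and the gripper holds the shutter tab at about 0.050 m (pull 7.2 N, grip 40 N).

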